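Knock a stuck saddle out of its flip-over mould

TASK

Take the finished black saddle out of the tray of the demoulding stand and stand it upright on the grey board without shifting the tub there. Then swing the mould over by its bar handle and lower it gently onto its stops above the tray, and rap it there (lift the handle a few centimetres and let it drop) until the saddle stuck in it falls out into the tray. Leave that saddle in the tray, swing the empty mould gently back to where it was, mouth up, and leave the tub, pine block, pliers, tape dispenser and carton alone.

Things in the scene. Friction and masses are not known exactly. Their poses are not given: they have to be found in the camera images.
- stand: Fixed demoulding stand: plywood base 150 x 330 x 6 mm; origin at the centre of its underside, z up, x along the hinge axis, y from the tray towards the mould's home side. Posts 110 mm high, 12 x 26 mm, at x = +-84 mm, y = 0 carry the hinge. Thin rubber-capped stops 95 mm high stand at x = +-58 mm, at y = -139 and +110 mm.
- tray_centre (a point): Centre of the floor of the stand's open sheet-aluminium tray, at (0, -58, 9) mm in the stand's frame, same axes. Inside the tray measures 136 x 137 mm (x, y); its rim is 20 mm above the table.
- stand_hinge (a point): Middle of the hinge axis, at (0, 0, 100) mm in the frame of the stand; the axis runs along the stand's x.
- mould (a joint): Swing of the mould about the hinge, rad: 0 = home, resting mouth up on the stand's +y side (the start); 3.14 = turned over, resting mouth down on its stops above the tray. It swings freely (0.45 kg, about 2 N at the handle) and falls to one side or the other when let go.
- mould_handle (a point): Middle of the mould's handle: a round steel bar 14 mm thick, 116 mm long between two side rods, parallel to the hinge and 145 mm from it; 100 mm above the table at home and turned over, with 50 mm free between bar and block. The bar can turn between the fingers, so the tool may stay upright as the handle follows its arc about the hinge. Axes turn with the mould.
- mould_cavity (a point): Centre of the mould's pocket, 61 mm from the hinge; turns with the mould. The mould is an aluminium block 105 x 53 x 48 mm; mouth up at home it stands from 66 to 114 mm above the table, turned over from 86 to 134 mm. Two sprung catches along its long sides stand 10 mm proud of the mouth and hold the part in by the edges of its base.
- stuck_centre (a point): Centre of the stuck saddle: as the finished one, base up in the pocket, long side parallel to the hinge. Two sprung catches hold it against its weight and a gentle lowering (handle under 0.15 m/s); it drops when the mould strikes its stops harder, as when the handle is let go 50 mm above its resting height, maybe only after two or three such raps.
- done_centre (a point): Centre of the finished saddle: black moulded half-round block with a V notch, 40 x 90 x 40 mm, 0.11 kg; x across its flat faces (grasp there), y along it, z up from flat base to notch, notch 13 mm deep at the middle; the centre is 20 mm above the base. It stands base down in the tray at the start.
- board: Fixed grey board 190 x 260 x 14 mm (x by y), origin at the centre of its underside, top 14 mm above the table.
- tub: Loose white plastic tub of rivets, 87 mm across, 57 mm high, standing on the grey board; origin at the centre of its underside. Leave alone.
- spacer: Loose pine spacer block, 45 x 110 x 40 mm, long along y, origin at the centre of its underside. Leave alone.
- pliers_1: Loose pliers lying flat, 56 x 165 x 12 mm, long along y, origin at the centre of the underside. Leave alone.
- dispenser: Loose black desk tape dispenser, 62 x 166 x 71 mm, long along y, origin at the centre of the underside. Leave alone.
- carton: Loose small carton, 72 x 104 x 52 mm, origin at the centre of the underside. Leave alone.

How it is judged:
On the way, in this order (a step that is already met when the one before it is completed fails the run):
1. the finished saddle stands upright on the grey board, let go (x of done_centre in the frame of board between -0.08 and 0.08 m and y of done_centre in the frame of board between -0.115 and 0.115 m and height (world z) of done_centre below 0.039 m and angle between done_centre's own z axis and vertical below 0.1 rad and contact force between the fingers and saddle_done below 0.1 N), for 0.2 s.
2. the mould is turned over and rests on its stops with the stuck saddle still in it (value of joint mould above 3 rad and distance between stuck_centre and mould_cavity below 0.012 m), for 0.2 s.
3. the stuck saddle has dropped into the tray, the mould still over it (value of joint mould above 2.4 rad and height (world z) of stuck_centre below 0.045 m and x of stuck_centre in the frame of tray_centre between -0.07 and 0.07 m and y of stuck_centre in the frame of tray_centre between -0.07 and 0.07 m), for 0.1 s.
At the end, for the whole second after the job is handed in: The mould is home, mouth up (within 0.06 rad); the saddle that was stuck rests in the tray, any way round, its centre within the walls and under 45 mm high; the finished saddle stands upright (within 0.1 rad) and still on the grey board, its centre at least 15 mm inside the edges (value of joint mould below 0.06 rad and height (world z) of stuck_centre below 0.045 m and x of stuck_centre in the frame of tray_centre between -0.07 and 0.07 m and y of stuck_centre in the frame of tray_centre between -0.07 and 0.07 m and linear speed of each of saddle_stuck, saddle_done below 0.02 m/s and x of done_centre in the frame of board between -0.08 and 0.08 m and y of done_centre in the frame of board between -0.115 and 0.115 m and height (world z) of done_centre below 0.039 m and angle between done_centre's own z axis and vertical below 0.1 rad); the robot touches nothing.
It fails at once if the tub on the board is shifted (more than 12 mm) (distance of tub from where it was at the start of the episode above 0.012 m).
It fails at once if the pine block, pliers, dispenser or carton is shifted (more than 15 mm) (distance of any of spacer, pliers_1, dispenser, carton from where it was at the start of the episode above 0.015 m).
It fails at once if the mould is let fall back to its home side (faster than 5 rad/s) (velocity of joint mould below -5 rad/s).
It also fails if it takes over 72 s, if anything falls off the work surface, if the arm or the gripper's body presses on something with over 40 N, if the wrist force passes 120 N, or if a joint passes its speed limit or range.

ROBOT

A 6-joint arm with a two-finger parallel gripper is mounted at the origin on the work surface; the furniture and walls round the work are solid. World frame = base frame: x ahead of the robot, y to its left, z up, the work surface at z = 0. Lengths are in m, angles in rad, forces in N, time in s.
With the tool pointing down it reaches from about 0.425 to 0.95 m from the base axis. Payload 3.5 kg.
Tool frame: the origin (TCP) lies midway between the tips of the shut fingers; the grasp point (between the pads) lies 19 mm behind it; x points along the fingers, z is the direction in which the jaws open and shut, and the axes are right-handed (so a half turn about x gives the same grasp; the last joint's range is limited). The gripper opens to 85 mm and grips with 20 to 120 N. Pads are 22 mm wide; open, the fingers measure 114 mm over their backs; the gripper's body (76 mm by 85 mm) begins 54 mm behind the grasp point. The pads swing forward as they close: fully open they stand 13 mm farther back than shut.
Start: joints at [1.016, 0.286, 1.577, -0, 1.279, -0.15], TCP at [0.266, 0.62, 0.231] pointing down, gripper open.
Joint ranges: [-2.77, 2.77], [-0.9, 2.22], [0.21, 2.48], [-1.53, 4.67], [0.24, 2.81], [-2.84, 2.84]. Speed limits (rad/s): [2.79, 2.79, 3.14, 3.14, 3.14, 3.14].

INTERFACE

Orientations are given as a unit quaternion [x, y, z, w].
In Python, from plant import readout, eyes, ctrl gives the robot as it stands.
- The arm moves only by the tool move_arm, never from a script. Its argument "commands" is a list of rows, each a list of 7 numbers: the turn, a rotation vector about the world's x, y, z in rad, then the shift along the world's x, y, z in mm, then the closure in counts, from 0 (fully open) to 255 (shut). A call has 1 to 12 rows; each row is the pose to reach, as a shift and turn from the pose measured when the call began; what a row does not reach only later rows make up. A row lasts 1/10 s, in which the tool goes at most 50 mm and 8.59 degrees, less where a joint would pass 70% of its speed; a pose out of reach is approached as far as the arm can. A call with a gripper value outside its range is refused whole. The fingers move at their own pace and stop on an object; "newtons" is the grip in N (left out, the last holds). Time passes only in rows, so rows that repeat a pose let the fingers close. It gives the time, the measured TCP pose, the force and the opening at its end, in the units of the state.
- readout.get_state(): the state, without advancing time (a new reading comes with each control period).
- eyes.read_camera(name): name is "scene" or "top" or "wrist"; returns a dict with "color" (400x640x3 uint8, red, green, blue), "depth" (400x640 float32, m along the optical axis (not along the pixel's ray), 0 where there is no reading), "K" (3x3 intrinsics, pixels), "eye" and "attitude" of the camera in the world. Camera axes: x right, y down, z forward; pixel columns grow to the right and rows downward; lengths in m; the calibration is good to about 2 mm. A picture is of the moment at which its call begins.
- ctrl.sign_off(): hands the job in, once; it reports no verdict.
The state is a dict: "time": time; "qpos": joint angles; "dq": joint speeds; "joint_efforts": joint torques, N m; "eef_pos": TCP position; "tcp_rot": TCP orientation; "contact_force": force on the tool from outside, world axes, zero at the start; "wrist_torque": the same for the moment, N m; "opening": opening from 0.0 (shut) to 1.0 (fully open).
Only numpy, scipy, OpenCV 4.12 (cv2) and the standard library are available. Lean on these libraries where they do the work, as an engineer would, in place of code of your own. Each camera call takes 0.05 s, during which the arm holds its last target.

## Working session

There is one attempt and no reset: what is moved stays moved. The work goes in short steps, Python scripts to look and compute and a tool call to move; the robot and the scene stay as the last step left them, time stands still between calls to the robot, and variables do not carry over. Pictures are saved under pics/ and viewed, and the job is handed in when it is done.

Besides the shell and the picture viewer there is one more tool, called after ">>>" by a JSON object that holds its "api" and its "payload", one argument or row to a line. move_arm: Moves the arm, as the interface text tells. Its arguments: {"type":"object","properties":{"commands":{"type":"array"},"newtons":{"type":"number"}},"required":["commands"]}

```bash
mkdir -p pics; ls; cat > h.py <<'E'
import numpy as np, cv2
from scipy.spatial.transform import Rotation as R
from plant import readout, eyes, ctrl
def snap(n,f=None):
    d=eyes.read_camera(n)
    if f: cv2.imwrite(f'pics/{f}.png',cv2.cvtColor(d['color'],cv2.COLOR_RGB2BGR))
    np.savez(f'pics/{f or n}.npz',**{k:np.array(v) for k,v in d.items()})
    return d
def rot(d):
    a=np.array(d['attitude']);return a if a.shape==(3,3) else R.from_quat(a).as_matrix()
def cloud(d):
    K=np.array(d['K']);z=d['depth'].astype(float);v,u=np.mgrid[0:z.shape[0],0:z.shape[1]]
    p=np.stack([(u-K[0,2])/K[0,0]*z,(v-K[1,2])/K[1,1]*z,z],-1)
    return p@rot(d).T+np.array(d['eye'])
def ray(d,u,v,h):
    K=np.array(d['K']);r=rot(d)@np.array([(u-K[0,2])/K[0,0],(v-K[1,2])/K[1,1],1.]);e=np.array(d['eye']);return e+r*(h-e[2])/r[2]
E
python3 - <<'E'
from h import *
s=readout.get_state()
for k,v in s.items(): print(k,np.round(v,4))
for n in ('scene','top','wrist'):
    d=snap(n,n+'0'); print(n,d['eye'],d['attitude'],np.array(d['K']).tolist())
E
```

```text
pics
time 0.0
qpos [ 1.016   0.2872  1.5782 -0.      1.2786 -0.15  ]
dq [-0.0006  0.0012 -0.0013  0.0002 -0.002   0.0003]
joint_efforts [ 4.00000e-04 -4.05981e+01 -2.92625e+01 -1.00000e-04  5.80000e-03
  0.00000e+00]
eef_pos [0.2655 0.6199 0.2299]
tcp_rot [-0.3896  0.5911  0.3889  0.5895]
contact_force [-0.0723  0.0841  0.1906]
wrist_torque [-0.0461  0.0587 -0.0079]
opening 1.0
scene [ 0.10308162 -0.57694151  0.979037  ] [ 0.90355387 -0.24563971  0.08653414 -0.34024017] [[390.8105281876687, 0.0, 311.2856775428719], [0.0, 390.8105281876687, 195.4678800121379], [0.0, 0.0, 1.0]]
top [0.3600511  0.0993463  1.41735758] [-0.7032212   0.70951653 -0.03614098  0.02756936] [[398.69953961547486, 0.0, 315.48969628975294], [0.0, 398.69953961547486, 200.25331807490576], [0.0, 0.0, 1.0]]
wrist [0.19057725 0.65087741 0.37367189] [0.82362239 0.54407477 0.08717926 0.13427059] [[336.9981722031662, 0.0, 320.12005741285145], [0.0, 336.9981722031662, 195.57300663662136], [0.0, 0.0, 1.0]]
```

View pics/scene0.png

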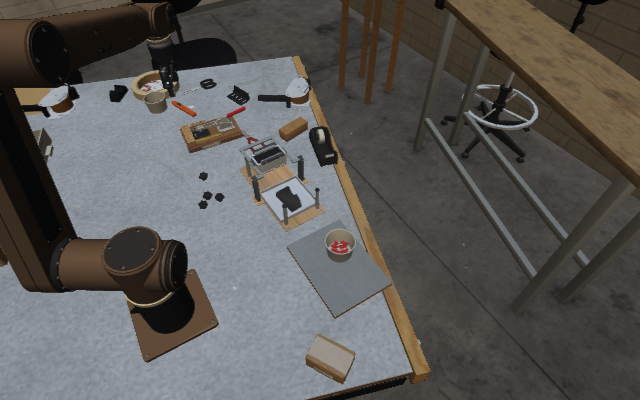

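View pics/top0.png

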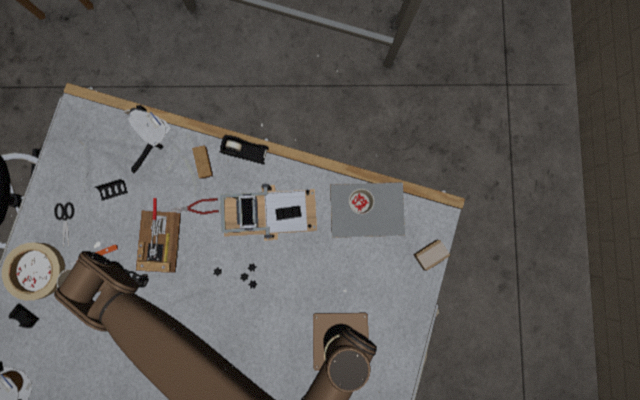

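View pics/wrist0.png

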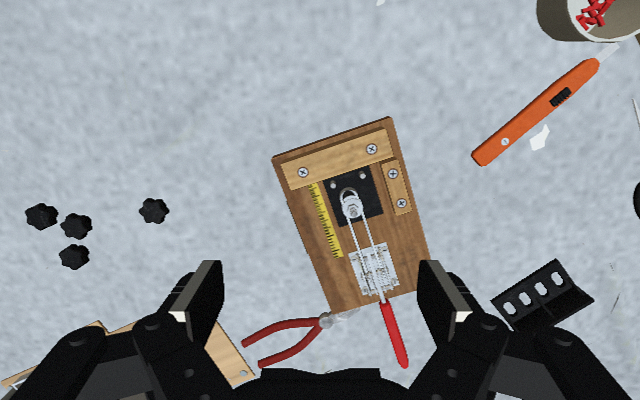

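```bash
python3 - <<'E'
import cv2
a=cv2.imread('pics/top0.png')[165:265,180:420]; cv2.imwrite('pics/topc.png',cv2.resize(a,None,fx=3.3,fy=3.3,interpolation=cv2.INTER_CUBIC))
a=cv2.imread('pics/scene0.png')[110:320,180:400]; cv2.imwrite('pics/scenec.png',cv2.resize(a,None,fx=2.8,fy=2.8,interpolation=cv2.INTER_CUBIC))
E
```

```text
(no output)
```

View pics/topc.png

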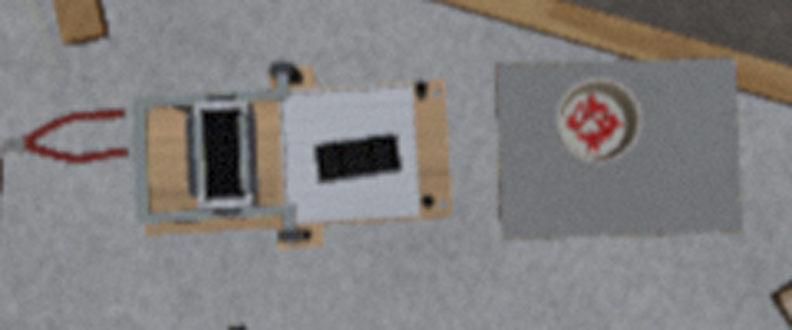

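View pics/scenec.png

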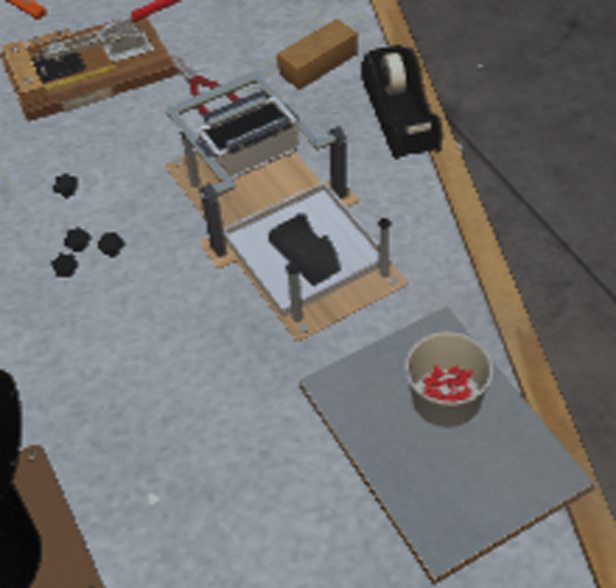

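```bash
python3 - <<'E'
from h import *
d=dict(np.load('pics/top0.npz')); P=cloud(d); c=d['color'].astype(int); hsv=cv2.cvtColor(d['color'],cv2.COLOR_RGB2HSV)
X,Y,Z=P[...,0],P[...,1],P[...,2]
print('table z',np.median(Z[250:300,300:340]))
def rect(m,h,name):
    m=cv2.morphologyEx(m.astype(np.uint8),cv2.MORPH_OPEN,np.ones((2,2)))
    cs,_=cv2.findContours(m,cv2.RETR_EXTERNAL,cv2.CHAIN_APPROX_NONE); k=max(cs,key=cv2.contourArea)
    w=np.array([ray(d,*p,h)[:2] for p in k[:,0,:]])
    r=cv2.minAreaRect((w*1000).astype(np.float32)); print(name,'px',k[:,0].min(0),k[:,0].max(0),'c',np.round(r[0],1),'size',np.round(r[1],1),'ang',round(r[2],1)); return r
V=hsv[...,2]; S=hsv[...,1]
win=np.zeros(V.shape,bool)
def W(u0,u1,v0,v1):
    w=np.zeros(V.shape,bool); w[v0:v1,u0:u1]=1; return w
rect(W(272,305,200,226)&(V<60),0.045,'done')
zt=Z[208:216,282:296]; print('done z',np.round(np.percentile(zt,[5,50,95]),4))
rect(W(326,410,178,242)&(abs(Z-0.014)<0.006)|(W(340,385,185,220)),0.014,'board')
rect(W(262,310,185,240)&(V>150)&(S<60)|W(272,305,200,226)&(V<60),0.012,'tray')
rect(W(345,378,185,218)&(Z>0.045),0.057,'tub')
rect(W(235,262,190,235)&(V<50),0.11,'stuck')
# frame: high points
hi=W(215,275,180,240)&(Z>0.085)
rect(hi,0.1,'frame hi')
for n,w in (('barrow',W(215,228,185,240)),):
    m=w&(Z>0.08); print(n, np.round(np.c_[X[m],Y[m],Z[m]],3)[:40].tolist())
E
```

```text
table z 0.0008496636193900953
done px [277 207] [301 219] c [439.5 173.8] size [34.6 82.2] ang 7.7
done z [0.0298 0.0359 0.0481]
board px [331 184] [405 238] c [ 448.7 -103.6] size [189.1 259.3] ang 1.1
tray px [266 191] [307 233] c [447.4 184. ] size [145.9 143.9] ang 3.1
tub px [355 190] [374 214] c [482.8 -93.1] size [85.9 51.8] ang 24.4
stuck px [243 200] [253 225] c [440.6 305.2] size [82.4 31.5] ang 3.1
frame hi px [221 184] [272 239] c [440.8 312.6] size [182.6 164.9] ang 2.3
barrow [[0.502, 0.395, 0.104], [0.502, 0.392, 0.104], [0.502, 0.385, 0.102], [0.502, 0.382, 0.1], [0.501, 0.377, 0.111], [0.501, 0.374, 0.109], [0.498, 0.397, 0.108], [0.498, 0.394, 0.108], [0.499, 0.391, 0.106], [0.498, 0.387, 0.11], [0.499, 0.385, 0.105], [0.498, 0.381, 0.108], [0.498, 0.377, 0.108], [0.499, 0.375, 0.104], [0.495, 0.398, 0.105], [0.495, 0.394, 0.108], [0.495, 0.392, 0.103], [0.495, 0.387, 0.111], [0.495, 0.385, 0.103], [0.495, 0.381, 0.105], [0.495, 0.378, 0.106], [0.495, 0.375, 0.105], [0.492, 0.398, 0.105], [0.491, 0.393, 0.112], [0.492, 0.391, 0.107], [0.492, 0.388, 0.104], [0.492, 0.384, 0.107], [0.492, 0.383, 0.099], [0.492, 0.378, 0.107], [0.493, 0.376, 0.097], [0.488, 0.397, 0.107], [0.489, 0.395, 0.104], [0.489, 0.392, 0.103], [0.489, 0.388, 0.103], [0.36, 0.099, 1.417], [0.485, 0.398, 0.104], [0.485, 0.394, 0.106], [0.485, 0.39, 0.11], [0.485, 0.387, 0.107], [0.482, 0.398, 0.105]]
```

```bash
python3 - <<'E'
from h import *
s=readout.get_state(); r=R.from_quat(s['tcp_rot']).as_matrix(); print(np.round(r,3)); print('jaw angle',np.degrees(np.arctan2(r[1,2],r[0,2])))
d=dict(np.load('pics/top0.npz')); P=cloud(d); X,Y,Z=[P[...,i] for i in range(3)]
m=(Z>0.09)&(Z<.12)&(abs(Y-.387)<.02)&(X>.38)&(X<.49); 
print('bar',np.median(X[m]),np.median(Y[m]),np.polyfit(X[m],Y[m],1),Z[m].min())
m=(Z>0.045)&(Z<.08)&(X>.42)&(X<.55)&(Y<-.02)&(Y>-.17); print('tub rim',X[m].min(),X[m].max(),Y[m].min(),Y[m].max(),m.sum())
d=dict(np.load('pics/scene0.npz')); P=cloud(d); X,Y,Z=[P[...,i] for i in range(3)]
m=(Z>0.045)&(Z<.08)&(X>.42)&(X<.55)&(Y<-.02)&(Y>-.17); print('tub rim scene',X[m].min(),X[m].max(),Y[m].min(),Y[m].max(),m.sum())
m=(Z>0.02)&(Z<.06)&(X>.40)&(X<.48)&(Y<.23)&(Y>.12)&(d['color'].max(-1)<60); print('saddle scene',np.percentile(X[m],[2,98]),np.percentile(Y[m],[2,98]),Z[m].max())
E
```

```text
[[-0.001 -0.919  0.394]
 [-0.002  0.394  0.919]
 [-1.     0.    -0.002]]
jaw angle 66.80636873982762
bar 0.4353150167348283 0.3896859113313145 [0.08121793 0.353973  ] 0.09424091218829633
tub rim 0.4366081514509892 0.5191259643972189 -0.11409454025503046 -0.03050242804114814 145
tub rim scene 0.43417105123926036 0.5205998951938564 -0.11718139410785294 -0.030529003774578234 370
saddle scene [0.42020171 0.46159811] [0.13398693 0.20497029] 0.05051705373854398
```

>>> {"api": "move_arm", "payload": {
  "commands": [
    [0,0,-0.1,17,-44,0,0],
    [0,0,-0.2,34,-88,0,0],
    [0,0,-0.3,51,-132,0,0],
    [0,0,-0.4,68,-176,0,0],
    [0,0,-0.5,86,-221,0,0],
    [0,0,-0.6,104,-266,0,0],
    [0,0,-0.7,122,-311,0,0],
    [0,0,-0.8,140,-356,-10,0],
    [0,0,-0.9,157,-402,-20,0],
    [0,0,-1.03,175,-448,-30,0],
    [0,0,-1.03,175,-448,-30,0],
    [0,0,-1.03,175,-448,-30,0]
  ]
}}

```text
time: 1.35
eef_pos: [0.4406, 0.1709, 0.1997]
tcp_rot: [-0.047, 0.707, 0.047, 0.704]
contact_force: [-0.1, 1.0, -0.8]
opening: 1.001
```

```bash
python3 - <<'E'
from h import *
s=readout.get_state(); r=R.from_quat(s['tcp_rot']).as_matrix(); print(s['time'],s['eef_pos'],'jaw angle',np.degrees(np.arctan2(r[1,2],r[0,2])),s['qpos'])
d=snap('wrist','wrist1'); P=cloud(d); X,Y,Z=[P[...,i] for i in range(3)]
m=(Z>0.015)&(Z<.06)&(X>.38)&(X<.50)&(Y<.25)&(Y>.10)&(d['color'].max(-1)<60); m=cv2.morphologyEx(m.astype(np.uint8),cv2.MORPH_OPEN,np.ones((3,3)))>0
print(m.sum(),X[m].min(),X[m].max(),Y[m].min(),Y[m].max(),cv2.minAreaRect((np.c_[X[m],Y[m]]*1000).astype(np.float32)),np.percentile(Z[m],[2,50,98]))
E
```

```text
1.35 [0.44056425 0.17090022 0.19974663] jaw angle 7.637031707909599 [ 1.54446998e-01 -1.41316107e-01  2.08897735e+00  8.28689349e-04
  1.19688976e+00  2.08528794e-02]
3709 0.41805253212830057 0.46643985368158436 0.1355703491467397 0.22317007880417283 ((442.5192565917969, 179.36550903320312), (38.756465911865234, 83.67787170410156), 8.012580871582031) [0.02186535 0.03893701 0.05099898]
```

View pics/wrist1.png

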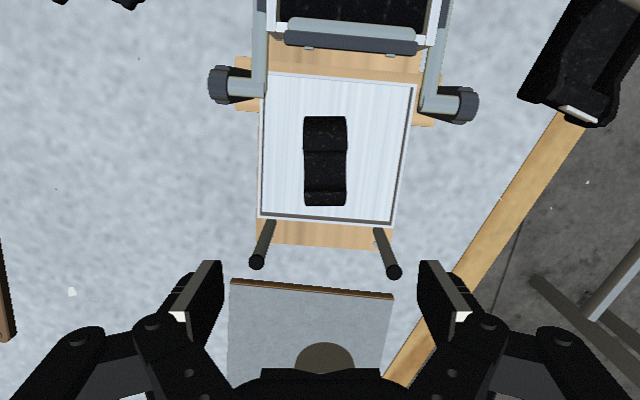

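```bash
python3 - <<'E'
from h import *
d=dict(np.load('pics/wrist1.npz')); P=cloud(d); print(d['eye'],rot(d)[:,2])
c=P.reshape(-1,3); a=np.radians(8)
ux=np.array([np.cos(a),np.sin(a)]);uy=np.array([-np.sin(a),np.cos(a)])
q=c[:,:2]-[.4425,.1764]; px,py=q@ux,q@uy
for y in np.arange(-.06,.06,.004):
    m=(abs(py-y)<.002)&(abs(px)<.012)&(c[:,2]<.07)&(c[:,2]>0); print(round(y,3),m.sum(),np.round(np.percentile(c[m,2],[10,50,90]),4) if m.sum() else '')
E
```

```text
[0.42957909 0.24987163 0.34338463] [ 0.04044028 -0.31274657 -0.94897533]
-0.06 164 [0.0101 0.0175 0.0214]
-0.056 83 [0.0094 0.0102 0.0109]
-0.052 85 [0.0089 0.0099 0.011 ]
-0.048 55 [0.0095 0.0101 0.0111]
-0.044 0 
-0.04 22 [0.0321 0.0329 0.0335]
-0.036 42 [0.0356 0.0369 0.0389]
-0.032 61 [0.0398 0.0414 0.0429]
-0.028 73 [0.0436 0.0452 0.0464]
-0.024 79 [0.047  0.0481 0.0493]
-0.02 142 [0.047  0.0498 0.0509]
-0.016 162 [0.0392 0.042  0.0456]
-0.012 124 [0.0356 0.0371 0.0388]
-0.008 109 [0.0336 0.0347 0.0359]
-0.004 118 [0.032  0.0332 0.034 ]
0.0 104 [0.0319 0.0329 0.0337]
0.004 99 [0.0321 0.0331 0.0339]
0.008 96 [0.0338 0.0347 0.0356]
0.012 87 [0.0356 0.0369 0.0386]
0.016 81 [0.0389 0.0413 0.0439]
0.02 104 [0.0496 0.0506 0.0516]
0.024 135 [0.0473 0.0485 0.0499]
0.028 137 [0.0442 0.0459 0.0472]
0.032 135 [0.0405 0.0422 0.044 ]
0.036 135 [0.0358 0.038  0.0401]
0.04 155 [0.0279 0.0318 0.0347]
0.044 157 [0.0102 0.0199 0.0261]
0.048 100 [0.0091 0.01   0.011 ]
0.052 100 [0.0092 0.0101 0.011 ]
0.056 125 [0.0092 0.01   0.011 ]
```

>>> {"api": "move_arm", "payload": {
  "commands": [
    [0,0,0,2,5,-40,80],
    [0,0,0,2,5,-80,80],
    [0,0,0,2,5,-120,80],
    [0,0,0,2,5,-150,80],
    [0,0,0,2,5,-170,80],
    [0,0,0,2,5,-182,80],
    [0,0,0,2,5,-189,80],
    [0,0,0,2,5,-189,80],
    [0,0,0,2,5,-189,80]
  ],
  "newtons": 40
}}

```text
time: 2.3
eef_pos: [0.4434, 0.1775, 0.0122]
tcp_rot: [-0.048, 0.706, 0.048, 0.705]
contact_force: [-0.4, -0.3, 0.1]
opening: 0.69
```

```bash
python3 - <<'E'
from h import *
d=snap('wrist','wrist2');d=snap('scene','scene2')
a=cv2.imread('pics/scene2.png')[110:260,200:360]; cv2.imwrite('pics/scene2c.png',cv2.resize(a,None,fx=4,fy=4,interpolation=cv2.INTER_CUBIC))
E
```

```text
(no output)
```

View pics/wrist2.png

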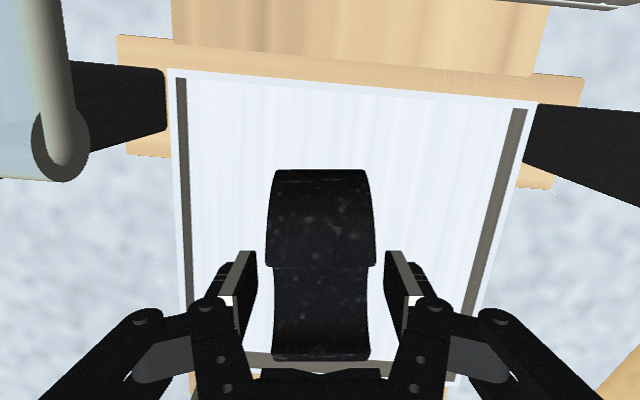

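View pics/scene2c.png

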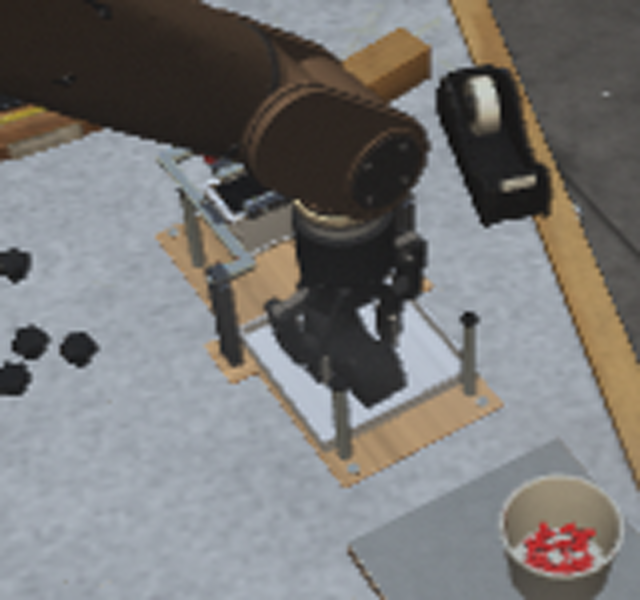

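>>> {"api": "move_arm", "payload": {
  "commands": [
    [0,0,0,-1,-1,-3,80],
    [0,0,0,-1,-1,-3,160],
    [0,0,0,-1,-1,-3,200],
    [0,0,0,-1,-1,-3,255],
    [0,0,0,-1,-1,-3,255],
    [0,0,0,-1,-1,-3,255],
    [0,0,0,-1,-1,-3,255]
  ],
  "newtons": 40
}}

```text
time: 3.1
eef_pos: [0.4429, 0.1762, 0.0099]
tcp_rot: [-0.048, 0.705, 0.048, 0.706]
contact_force: [-1.8, -1.0, 5.7]
opening: 0.459
```

>>> {"api": "move_arm", "payload": {
  "commands": [
    [0,0,0,0,0,15,255],
    [0,0,0,0,0,45,255],
    [0,0,0,0,0,85,255],
    [0,0,0,0,0,125,255],
    [0,0,0,0,-20,155,255],
    [0,0,0,-2,-60,155,255],
    [0,0,0,-4,-105,155,255],
    [0,0,0,-6,-150,155,255],
    [0,0,0,-8,-195,155,255],
    [0,0,0,-10,-240,155,255],
    [0,0,0,-12,-285,155,255],
    [0,0,0,-12,-325,155,255]
  ]
}}

```text
time: 4.3
eef_pos: [0.4299, -0.1505, 0.164]
tcp_rot: [-0.047, 0.705, 0.048, 0.706]
contact_force: [0.8, 1.2, -0.8]
opening: 0.457
```

>>> {"api": "move_arm", "payload": {
  "commands": [
    [0,0,0,0,-25,0,255],
    [0,0,0,0,-30,0,255],
    [0,0,0,0,-30,0,255]
  ]
}}

```text
time: 4.6
eef_pos: [0.4294, -0.1807, 0.1631]
tcp_rot: [-0.046, 0.706, 0.048, 0.705]
contact_force: [-0.8, -0.4, -0.8]
opening: 0.457
```

```bash
python3 - <<'E'
from h import *
s=readout.get_state(); print(s['eef_pos'],s['qpos'],s['contact_force'],s['opening'],R.from_quat(s['tcp_rot']).as_matrix().round(3))
d=snap('scene','scene3');d=snap('wrist','wrist3')
E
```

```text
[ 0.4293954  -0.18066967  0.16310404] [-6.17409199e-01 -1.15453217e-01  2.13700142e+00  1.65999243e-03
  1.12244021e+00 -7.51100256e-01] [-0.76754567 -0.3709883  -0.77128242] 0.4569162826757582 [[-0.001 -0.133  0.991]
 [ 0.003  0.991  0.133]
 [-1.     0.003 -0.001]]
```

View pics/scene3.png

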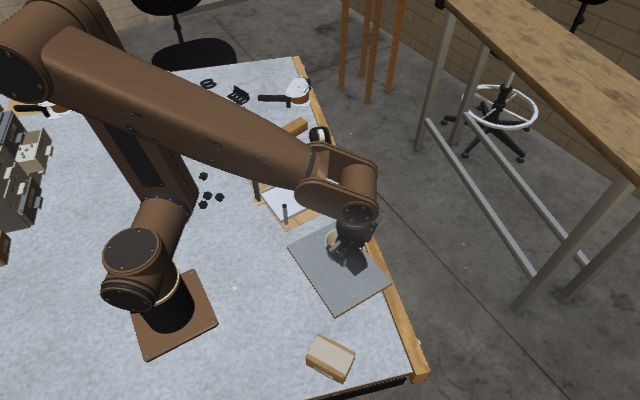

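View pics/wrist3.png

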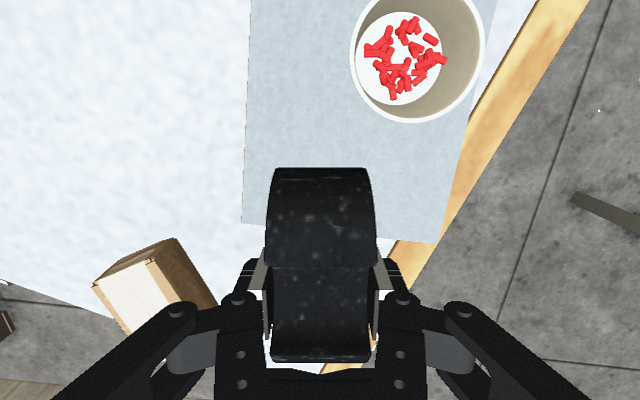

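>>> {"api": "move_arm", "payload": {
  "commands": [
    [0,0,0,1,1,-35,255],
    [0,0,0,1,1,-75,255],
    [0,0,0,1,1,-110,255],
    [0,0,0,1,1,-130,255],
    [0,0,0,1,1,-140,255],
    [0,0,0,1,1,-145,255],
    [0,0,0,1,1,-147,255],
    [0,0,0,1,1,-147,255]
  ]
}}

```text
time: 5.5
eef_pos: [0.4314, -0.1786, 0.0172]
tcp_rot: [-0.047, 0.705, 0.049, 0.706]
contact_force: [-0.5, -0.8, -1.2]
opening: 0.46
```

>>> {"api": "move_arm", "payload": {
  "commands": [
    [0,0,0,0,0,-2,255],
    [0,0,0,0,0,-3,255],
    [0,0,0,0,0,-3,255]
  ]
}}

```text
time: 5.8
eef_pos: [0.4321, -0.1791, 0.015]
tcp_rot: [-0.048, 0.705, 0.048, 0.706]
contact_force: [-0.2, -0.8, 0.9]
opening: 0.461
```

>>> {"api": "move_arm", "payload": {
  "commands": [
    [0,0,0,0,0,0,110],
    [0,0,0,0,0,0,80],
    [0,0,0,0,0,0,60],
    [0,0,0,0,0,0,40],
    [0,0,0,0,0,0,30],
    [0,0,0,0,0,15,30],
    [0,0,0,0,0,45,30],
    [0,0,0,0,0,90,30],
    [0,0,0,0,0,135,30],
    [0,0,0,0,0,180,30],
    [0,0,0,0,0,180,30]
  ]
}}

```text
time: 6.9
eef_pos: [0.4357, -0.1815, 0.2028]
tcp_rot: [-0.051, 0.701, 0.045, 0.71]
contact_force: [0.3, -0.2, 0.7]
opening: 0.878
```

```bash
python3 - <<'E'
from h import *
d=snap('wrist','wrist4'); P=cloud(d); X,Y,Z=[P[...,i] for i in range(3)]
m=(Z>0.02)&(Z<.07)&(X>.36)&(X<.50)&(Y<-.12)&(Y>-.24)&(d['color'].max(-1)<60); m=cv2.morphologyEx(m.astype(np.uint8),cv2.MORPH_OPEN,np.ones((3,3)))>0
print(m.sum(),cv2.minAreaRect((np.c_[X[m],Y[m]]*1000).astype(np.float32)),np.percentile(Z[m],[2,50,98]))
m=(Z>0.045)&(Z<.08)&(X>.42)&(X<.55)&(Y<-.02)&(Y>-.13)
print('tub',X[m].min(),X[m].max(),Y[m].min(),Y[m].max())
E
```

```text
3709 ((430.8921203613281, -175.0078582763672), (38.835880279541016, 82.24656677246094), 7.632116317749023) [0.02601716 0.0437882  0.05601239]
tub 0.4340285601086449 0.5208628574737687 -0.11777536685135029 -0.035589932092037646
```

View pics/wrist4.png

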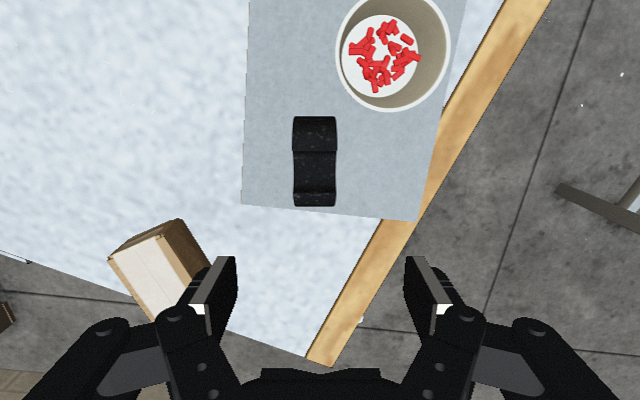

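>>> {"api": "move_arm", "payload": {
  "commands": [
    [0,0,0.1,4,40,0,60],
    [0,0,0.2,8,85,0,100],
    [0,0,0.3,12,130,0,150],
    [0,0,0.4,15,175,0,150],
    [0,0,0.5,15,220,0,150],
    [0,0,0.6,15,265,0,150],
    [0,0,0.7,15,310,0,150],
    [0,0,0.8,15,355,0,150],
    [0,0,0.9,12,400,0,150],
    [0,0,1.0,8,445,0,150],
    [0,0,1.1,4,490,0,150],
    [0,0,1.2,0,520,0,150]
  ]
}}

```text
time: 8.15
eef_pos: [0.4324, 0.3417, 0.1968]
tcp_rot: [-0.439, 0.551, 0.44, 0.556]
contact_force: [0.7, -0.6, -0.3]
opening: 0.411
```

```bash
python3 - <<'E'
from h import *
s=readout.get_state(); r=R.from_quat(s['tcp_rot']).as_matrix(); print(s['time'],s['eef_pos'],'jaw angle',np.degrees(np.arctan2(r[1,2],r[0,2])),r[:,0],s['qpos'])
E
```

```text
8.15 [0.43238889 0.34169215 0.19679719] jaw angle 76.87965268658023 [ 0.004433    0.00597091 -0.99997235] [ 0.48315116  0.04141466  1.91960951  0.00350013  1.17387109 -0.8599841 ]
```

>>> {"api": "move_arm", "payload": {
  "commands": [
    [0,0,0.14,2,25,2,150],
    [0,0,0.283,3,47,3,150],
    [0,0,0.283,3,47,3,150],
    [0,0,0.283,3,47,3,150]
  ]
}}

```text
time: 8.55
eef_pos: [0.4345, 0.3881, 0.1977]
tcp_rot: [-0.512, 0.486, 0.514, 0.488]
contact_force: [0.3, 0.0, -0.2]
opening: 0.41
```

```bash
python3 - <<'E'
from h import *
s=readout.get_state(); r=R.from_quat(s['tcp_rot']).as_matrix(); print(s['time'],s['eef_pos'],'jaw angle',np.degrees(np.arctan2(r[1,2],r[0,2])),r[:,0],s['qpos'])
d=snap('wrist','wrist5');
e=snap('top','top5'); print(d['eye'],rot(d)[:,2])
P=cloud(d); X,Y,Z=[P[...,i] for i in range(3)]
m=(Z>0.08)&(Z<.125)&(Y>.20)
k=m; v=np.full(Z.shape,0,np.uint8); v[k]=255; cv2.imwrite('pics/hi5.png',v)
m=(Z>0.085)&(Z<.115)&(Y>.36)&(Y<.42); print('bar',m.sum(), np.percentile(X[m],[1,99]),np.percentile(Y[m],[1,50,99]))
for x in np.arange(.37,.51,.01):
    q=m&(abs(X-x)<.005)
    if q.sum(): print(round(x,3),q.sum(),np.percentile(Y[q],[2,50,98]).round(4),np.percentile(Z[q],[50,98]).round(4))
E
```

```text
8.55 [0.43449974 0.38812004 0.19774544] jaw angle 93.01079519307049 [-3.39743115e-04  4.67843989e-03 -9.99988998e-01] [ 0.5532043   0.11293374  1.8415923   0.00448928  1.18490104 -1.07182575]
[0.35304659 0.38200288 0.34136295] [ 0.31535252  0.0205216  -0.94875268]
bar 3840 [0.37539636 0.49948646] [0.36100489 0.38696901 0.39775152]
0.37 26 [0.3829 0.386  0.3899] [0.1034 0.1063]
0.38 695 [0.3607 0.3768 0.3921] [0.106  0.1084]
0.39 321 [0.3616 0.3857 0.3933] [0.1066 0.109 ]
0.4 266 [0.381  0.3874 0.394 ] [0.107  0.1088]
0.41 257 [0.3815 0.388  0.3946] [0.107 0.109]
0.42 248 [0.3819 0.3886 0.3953] [0.1069 0.109 ]
0.43 243 [0.3824 0.3889 0.3956] [0.1072 0.109 ]
0.44 223 [0.3829 0.3891 0.3958] [0.107  0.1091]
0.45 225 [0.3834 0.39   0.3964] [0.1072 0.1091]
0.46 214 [0.3838 0.3904 0.3971] [0.107  0.1087]
0.47 214 [0.3844 0.3912 0.3978] [0.107  0.1088]
0.48 202 [0.3849 0.3914 0.3984] [0.1069 0.109 ]
0.49 442 [0.361  0.3831 0.3983] [0.1052 0.1087]
0.5 264 [0.3619 0.3778 0.397 ] [0.1065 0.1083]
```

View pics/wrist5.png

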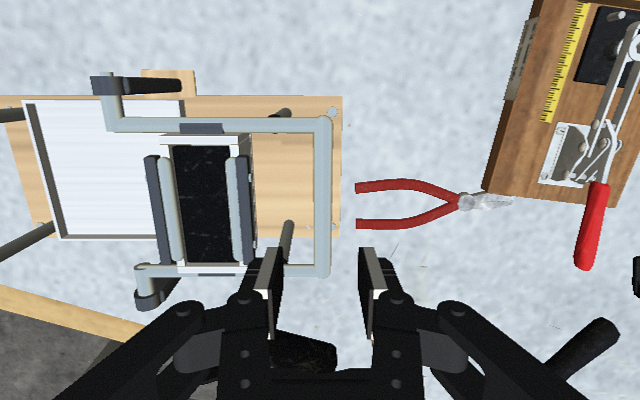

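>>> {"api": "move_arm", "payload": {
  "commands": [
    [0,0,0,3,1,-35,150],
    [0,0,0,3,1,-75,150],
    [0,0,0,3,1,-100,150],
    [0,0,0,3,1,-112,150],
    [0,0,0,3,1,-117,150],
    [0,0,0,3,1,-117,150]
  ]
}}

```text
time: 9.25
eef_pos: [0.4384, 0.3883, 0.0819]
tcp_rot: [-0.511, 0.485, 0.514, 0.489]
contact_force: [-0.3, -0.2, -0.3]
opening: 0.417
```

```bash
python3 - <<'E'
from h import *
d=snap('wrist','wrist6')
E
```

```text
(no output)
```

View pics/wrist6.png

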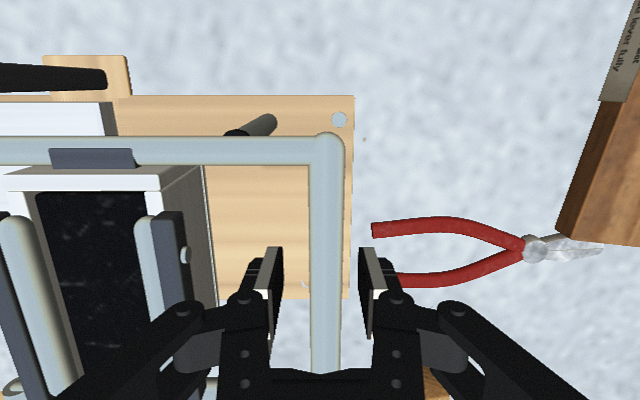

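>>> {"api": "move_arm", "payload": {
  "commands": [
    [0,0,0,0,0,-1,190],
    [0,0,0,0,0,-1,220],
    [0,0,0,0,0,-1,255],
    [0,0,0,0,0,-1,255],
    [0,0,0,0,0,-1,255]
  ],
  "newtons": 30
}}

```text
time: 9.8
eef_pos: [0.4401, 0.3906, 0.0839]
tcp_rot: [-0.512, 0.483, 0.514, 0.491]
contact_force: [0.8, 4.4, 3.3]
opening: 0.149
```

```bash
python3 - <<'E'
from h import *
p0=np.array([0,0]);a=np.radians(3.1)
# arc: delta from theta=0, y along (-sin a, cos a)
for t in np.radians([5,10,15,20,26,33,40,47,54,61,68,75,82,90,98,106,114,122,130,138,145,151,156,161,165,169,172,175,177,178.5,180,181]):
    dy=145*(np.cos(t)-1); print(round(np.degrees(t)),np.round([-np.sin(a)*dy,np.cos(a)*dy,145*np.sin(t)]))
E
```

```text
5 [ 0. -1. 13.]
10 [ 0. -2. 25.]
15 [ 0. -5. 38.]
20 [ 0. -9. 50.]
26 [  1. -15.  64.]
33 [  1. -23.  79.]
40 [  2. -34.  93.]
47 [  2. -46. 106.]
54 [  3. -60. 117.]
61 [  4. -75. 127.]
68 [  5. -91. 134.]
75 [   6. -107.  140.]
82 [   7. -125.  144.]
90 [   8. -145.  145.]
98 [   9. -165.  144.]
106 [  10. -185.  139.]
114 [  11. -204.  132.]
122 [  12. -222.  123.]
130 [  13. -238.  111.]
138 [  14. -252.   97.]
145 [  14. -263.   83.]
151 [  15. -271.   70.]
156 [  15. -277.   59.]
161 [  15. -282.   47.]
165 [  15. -285.   38.]
169 [  16. -287.   28.]
172 [  16. -288.   20.]
175 [  16. -289.   13.]
177 [  16. -289.    8.]
178 [  16. -290.    4.]
180 [  16. -290.    0.]
181 [  16. -290.   -3.]
```

>>> {"api": "move_arm", "payload": {
  "commands": [
    [0,0,0,0,-1,13,255],
    [0,0,0,0,-3,28,255],
    [0,0,0,0,-7,44,255],
    [0,0,0,1,-14,61,255],
    [0,0,0,1,-23,79,255],
    [0,0,0,2,-34,93,255],
    [0,0,0,2,-46,106,255],
    [0,0,0,3,-60,117,255],
    [0,0,0,4,-75,127,255],
    [0,0,0,5,-91,134,255],
    [0,0,0,6,-107,140,255],
    [0,0,0,6,-107,140,255]
  ]
}}

```text
time: 11.0
eef_pos: [0.4459, 0.2846, 0.2291]
tcp_rot: [-0.51, 0.481, 0.514, 0.494]
contact_force: [-6.5, 6.2, 12.6]
opening: 0.149
```

```bash
python3 - <<'E'
from h import *
s=readout.get_state(); print(s['time'],s['eef_pos'],s['contact_force'],s['opening'],s['qpos'])
p=np.array(s['eef_pos'])*1000-[440.1,390.6,83.9]; print(p, np.hypot(p[1]+145,p[2]))
d=snap('wrist','wrist7');d=snap('scene','scene7')
E
```

```text
11.0 [0.44588808 0.28455005 0.22905787] [-6.52038259  6.19940735 12.58046131] 0.14873927968076311 [ 0.3700318  -0.04455672  1.94449348  0.01335889  1.22869924 -1.25433606]
[   5.78808408 -106.04994786  145.15786689] 150.29275725293417
```

View pics/wrist7.png

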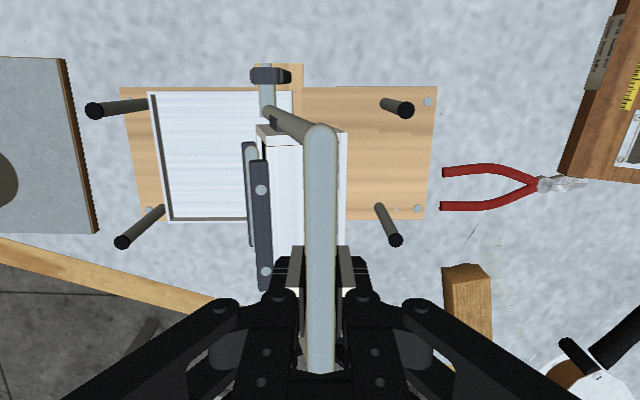

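```bash
python3 - <<'E'
from h import *
a=np.radians(3.1);ux=np.array([np.cos(a),np.sin(a)]);uy=np.array([-np.sin(a),np.cos(a)]);H=np.array([.4453,.2442])
d=dict(np.load('pics/wrist7.npz')); P=cloud(d); c=P.reshape(-1,3); q=c[:,:2]-H; sx,sy=q@ux,q@uy
for x in np.arange(-.055,.06,.01):
    m=(abs(sx-x)<.004)&(c[:,2]>.22)&(c[:,2]<.30)&(sy>-.05)&(sy<.12)
    if m.sum(): print('bar sx',round(x,3),m.sum(),'sy',np.percentile(sy[m],[2,50,98]).round(4),'z',np.percentile(c[m,2],[50,95]).round(4))
d=dict(np.load('pics/wrist1.npz')); P=cloud(d); 
for n,(u0,u1,v0,v1) in {'L':(209,262,60,105),'R':(424,482,80,125)}.items():
    c=P[v0:v1,u0:u1].reshape(-1,3); c=c[(c[:,2]>.085)&(c[:,2]<.13)]; q=c[:,:2]-H
    sx,sy=q@ux,q@uy; m=abs(sx)>.07; print(n,m.sum(),np.percentile(sx[m],[2,98]).round(4),np.percentile(sy[m],[2,50,98]).round(4),np.percentile(c[m,2],[2,50,98]).round(4))
for f in ('wrist7',):
    d=dict(np.load(f'pics/{f}.npz')); P=cloud(d); c=P[66:90,248:292].reshape(-1,3); c=c[(c[:,2]>.085)&(c[:,2]<.13)]; q=c[:,:2]-H
    sx,sy=q@ux,q@uy; print(f,len(c),np.percentile(sx,[2,98]).round(4),np.percentile(sy,[2,50,98]).round(4),np.percentile(c[:,2],[2,50,98]).round(4))
E
```

```text
bar sx -0.055 831 sy [0.0293 0.0386 0.046 ] z [0.2465 0.2482]
bar sx -0.045 680 sy [0.0327 0.0389 0.0457] z [0.2468 0.2483]
bar sx -0.035 638 sy [0.0325 0.0393 0.0458] z [0.2467 0.2482]
bar sx -0.025 604 sy [0.0326 0.0392 0.046 ] z [0.2468 0.2483]
bar sx -0.015 2803 sy [-0.007   0.0347  0.075 ] z [0.2935 0.2996]
bar sx -0.005 5293 sy [0.0014 0.0388 0.0737] z [0.2748 0.2976]
bar sx 0.005 3159 sy [-0.0023  0.0361  0.078 ] z [0.286  0.2952]
bar sx 0.015 888 sy [0.0047 0.0391 0.0717] z [0.258  0.2936]
bar sx 0.025 425 sy [0.0323 0.0391 0.0457] z [0.2468 0.2482]
bar sx 0.035 395 sy [0.0325 0.0391 0.0458] z [0.2468 0.2483]
bar sx 0.045 376 sy [0.0324 0.0388 0.0454] z [0.2469 0.2482]
bar sx 0.055 185 sy [0.0278 0.0312 0.0455] z [0.2294 0.247 ]
L 1035 [-0.0886 -0.0707] [-0.0115  0.0008  0.0124] [0.089  0.1071 0.1116]
R 1111 [0.0708 0.0904] [-0.012   0.0005  0.0119] [0.0879 0.107  0.1116]
wrist7 697 [-0.0894 -0.074 ] [-0.0111  0.0024  0.0135] [0.0926 0.108  0.1118]
```

View pics/scene7.png

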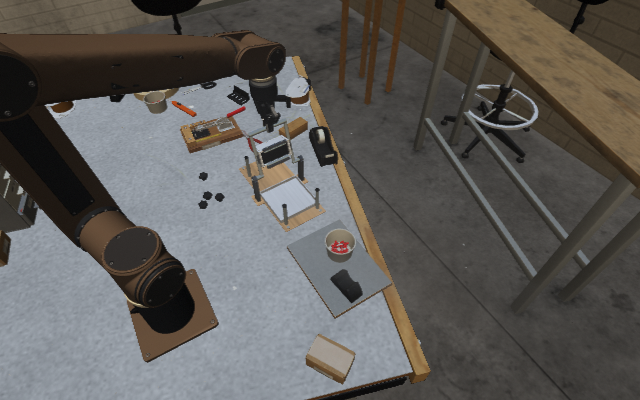

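```bash
python3 - <<'E'
from h import *
s=readout.get_state(); print(s['time'],s['eef_pos'],s['contact_force'],s['wrist_torque'],s['opening'])
E
```

```text
11.1 [0.44584793 0.28528886 0.22884093] [-6.64846446  5.15093902 11.9622934 ] [1.13989243 1.03891658 0.00231527] 0.14578350297741716
```

>>> {"api": "move_arm", "payload": {
  "commands": [
    [0,0,0,0,0,-3,200],
    [0,0,0,0,-1,-7,195],
    [0,0,0,0,-2,-11,195],
    [0,0,0,0,-2,-11,195],
    [0,0,0,0,-2,-11,195]
  ],
  "newtons": 20
}}

```text
time: 11.6
eef_pos: [0.4452, 0.2826, 0.2165]
tcp_rot: [-0.51, 0.482, 0.515, 0.492]
contact_force: [-0.9, 0.8, -0.7]
opening: 0.233
```

```bash
python3 - <<'E'
from h import *
a=np.radians(3.1);ux=np.array([np.cos(a),np.sin(a)]);uy=np.array([-np.sin(a),np.cos(a)]);H=np.array([.4453,.2442])
s=readout.get_state(); print(s['time'],s['eef_pos'],s['contact_force'],s['wrist_torque'],s['opening'])
d=snap('wrist','wrist8'); P=cloud(d); c=P.reshape(-1,3); q=c[:,:2]-H; sx,sy=q@ux,q@uy
for x in (-.035,.035):
    m=(abs(sx-x)<.008)&(c[:,2]>.22)&(c[:,2]<.27)&(sy>-.05)&(sy<.12)
    if m.sum(): print('bar sx',round(x,3),m.sum(),'sy',np.percentile(sy[m],[2,50,98]).round(4),'z',np.percentile(c[m,2],[50,95]).round(4))
E
```

```text
11.6 [0.44521638 0.28264911 0.21649774] [-0.92190482  0.76463071 -0.68600551] [0.05294902 0.01940878 0.01364065] 0.2331958123847942
bar sx -0.035 1500 sy [0.0336 0.04   0.0467] z [0.2465 0.2479]
bar sx 0.035 678 sy [0.0332 0.0392 0.0467] z [0.2464 0.2479]
```

>>> {"api": "move_arm", "payload": {
  "commands": [
    [0,0,0,1,-14,3,195],
    [0,0,0,2,-29,5,195],
    [0,0,0,2,-44,5,195],
    [0,0,0,3,-59,4,195],
    [0,0,0,4,-74,1,195],
    [0,0,0,5,-89,-3,195],
    [0,0,0,5,-89,-3,215],
    [0,0,0,5,-89,-3,235],
    [0,0,0,5,-89,-3,255],
    [0,0,0,5,-89,-3,255]
  ],
  "newtons": 20
}}

```text
time: 12.65
eef_pos: [0.45, 0.1933, 0.2143]
tcp_rot: [-0.51, 0.483, 0.515, 0.492]
contact_force: [-3.5, -3.9, 4.7]
opening: 0.155
```

```bash
cat >> h.py <<'E'
a=np.radians(3.1);ux=np.array([np.cos(a),np.sin(a)]);uy=np.array([-np.sin(a),np.cos(a)]);H=np.array([.4453,.2442])
def bar(f,lo=.06,hi=.27):
    s=readout.get_state(); t=np.array(s['eef_pos']); print(s['time'],t.round(4),'F',np.round(s['contact_force'],1),'op',round(s['opening'],3),'tcp st y',((t[:2]-H)@uy).round(4))
    d=snap('wrist',f); P=cloud(d); c=P.reshape(-1,3); q=c[:,:2]-H; sx,sy=q@ux,q@uy
    y0=(t[:2]-H)@uy
    for x in (-.037,.037):
        m=(abs(sx-x)<.007)&(c[:,2]>t[2]+.005)&(c[:,2]<t[2]+.05)&(abs(sy-y0)<.025)
        if m.sum():
            b=np.percentile(sy[m],[2,50,98]); print('bar sx',x,m.sum(),'sy',b.round(4),'ztop',np.percentile(c[m,2],[50,95]).round(4))
    return d
E
python3 - <<'E'
from h import *
bar('wrist9')
E
```

```text
12.65 [0.45   0.1933 0.2143] F [-3.5 -3.9  4.7] op 0.155 tcp st y -0.0511
bar sx -0.037 1294 sy [-0.0589 -0.0526 -0.0458] ztop [0.2421 0.2436]
bar sx 0.037 605 sy [-0.0593 -0.0528 -0.0461] ztop [0.2421 0.2436]
```

View pics/wrist9.png

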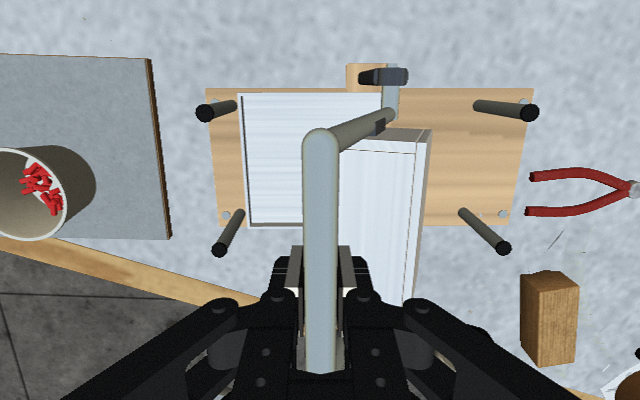

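>>> {"api": "move_arm", "payload": {
  "commands": [
    [0,0,0,1,-13,-6,255],
    [0,0,0,1,-26,-14,255],
    [0,0,0,2,-39,-23,255],
    [0,0,0,3,-49,-32,255],
    [0,0,0,3,-58,-42,255],
    [0,0,0,4,-66,-52,255],
    [0,0,0,4,-73,-63,255],
    [0,0,0,4,-79,-74,255],
    [0,0,0,4,-84,-86,255],
    [0,0,0,5,-87,-95,255],
    [0,0,0,5,-89,-105,255],
    [0,0,0,5,-91,-112,255]
  ]
}}

```text
time: 13.9
eef_pos: [0.4548, 0.1026, 0.1012]
tcp_rot: [-0.51, 0.483, 0.515, 0.492]
contact_force: [-1.7, 2.6, -1.9]
opening: 0.151
```

```bash
python3 - <<'E'
from h import *
bar('wrist10'); print(readout.get_state()['eef_pos'])
E
```

```text
13.9 [0.4548 0.1026 0.1012] F [-1.7  2.6 -1.9] op 0.151 tcp st y -0.1419
bar sx -0.037 1263 sy [-0.1498 -0.1434 -0.1365] ztop [0.1274 0.1289]
bar sx 0.037 671 sy [-0.1498 -0.1432 -0.1368] ztop [0.1274 0.1288]
[0.45479649 0.10249321 0.10048567]
```

View pics/wrist10.png

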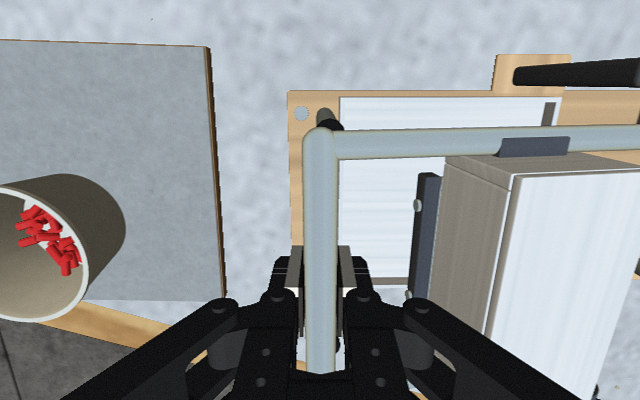

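>>> {"api": "move_arm", "payload": {
  "commands": [
    [0,0,0,0,-1,-6,255],
    [0,0,0,0,-1,-11,255],
    [0,0,0,0,-1,-15,255],
    [0,0,0,0,-2,-18,255],
    [0,0,0,0,-2,-20,255],
    [0,0,0,0,-2,-21,255],
    [0,0,0,0,-2,-21,255],
    [0,0,0,0,-2,-21,255]
  ]
}}

```text
time: 14.75
eef_pos: [0.455, 0.1011, 0.0812]
tcp_rot: [-0.509, 0.483, 0.515, 0.492]
contact_force: [-5.2, 3.1, 8.9]
opening: 0.152
```

```bash
python3 - <<'E'
from h import *
bar('wrist11'); d=snap('scene','scene11')
v=d['color'][110:260,200:360,::-1]; cv2.imwrite('pics/scene11c.png',cv2.resize(v,None,fx=4,fy=4,interpolation=cv2.INTER_CUBIC))
E
```

```text
14.75 [0.455  0.1011 0.0812] F [-5.2  3.1  8.9] op 0.152 tcp st y -0.1434
bar sx -0.037 1266 sy [-0.1512 -0.1445 -0.138 ] ztop [0.107  0.1085]
bar sx 0.037 682 sy [-0.1513 -0.1447 -0.1383] ztop [0.1071 0.1085]
```

View pics/scene11c.png

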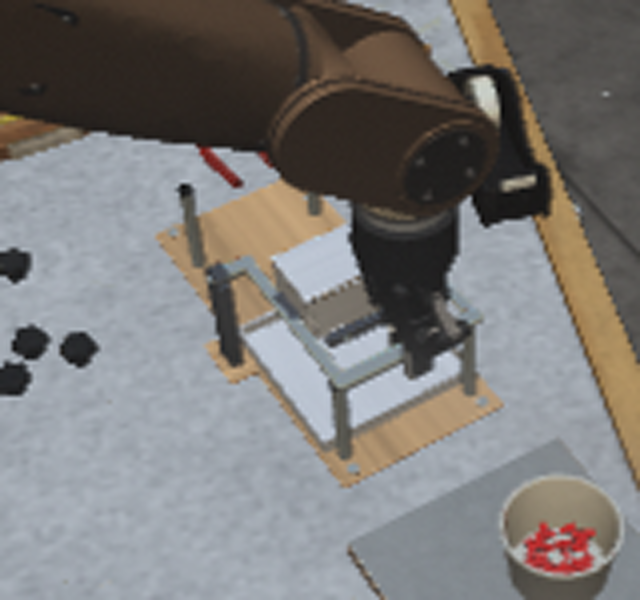

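>>> {"api": "move_arm", "payload": {
  "commands": [
    [0,0,0,0,1,12,255],
    [0,0,0,0,3,26,255],
    [0,0,0,0,6,40,255],
    [0,0,0,0,10,55,255],
    [0,0,0,0,10,55,255],
    [0,0,0,0,10,55,150],
    [0,0,0,0,10,55,150],
    [0,0,0,0,10,55,150],
    [0,0,0,0,10,55,150],
    [0,0,0,0,10,55,150]
  ]
}}

```text
time: 15.85
eef_pos: [0.4552, 0.1111, 0.1363]
tcp_rot: [-0.51, 0.482, 0.515, 0.492]
contact_force: [0.7, 0.6, 0.3]
opening: 0.415
```

```bash
cat >> h.py <<'E'
def sc(f):
    d=snap('scene',f)
    v=d['color'][110:260,200:360,::-1]; cv2.imwrite(f'pics/{f}c.png',cv2.resize(v,None,fx=4,fy=4,interpolation=cv2.INTER_CUBIC))
    c=cloud(d).reshape(-1,3);q=c[:,:2]-H; sx,sy=q@ux,q@uy; col=d['color'].reshape(-1,3).max(1)
    m=(abs(sx)<.068)&(sy>-.127)&(sy<.01)&(c[:,2]>.012)&(c[:,2]<.06)&(col<60)
    print('dark in tray',m.sum(), c[m].mean(0).round(3) if m.sum() else '', np.percentile(c[m,2],[5,95]).round(3) if m.sum() else '')
E
python3 - <<'E'
from h import *
bar('wrist12'); sc('scene12')
E
```

```text
15.85 [0.4552 0.1111 0.1363] F [0.7 0.6 0.3] op 0.415 tcp st y -0.1334
dark in tray 58 [0.447 0.165 0.045] [0.032 0.056]
```

View pics/scene12c.png

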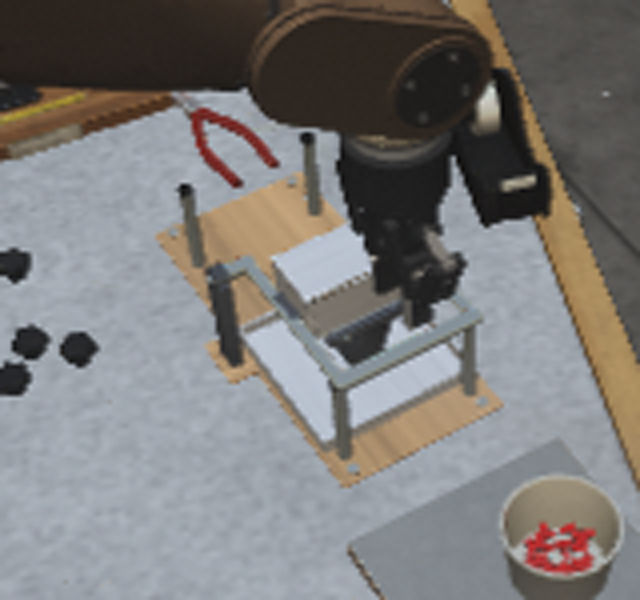

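View pics/wrist12.png

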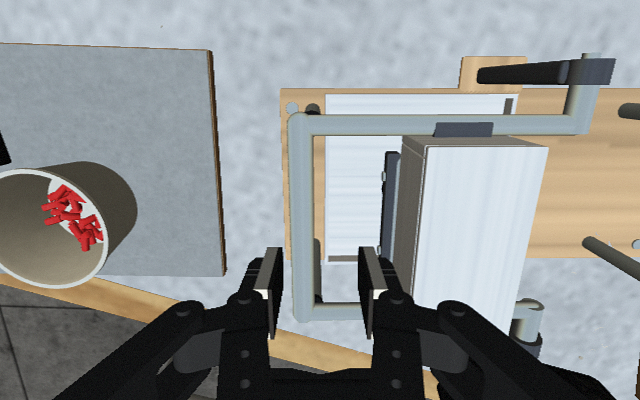

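```bash
python3 - <<'E'
from h import *
d=dict(np.load('pics/scene12.npz')); P=cloud(d); 
col=d['color'].max(-1)
for v in range(186,206,2):
    print(v,[(u,round(float(P[v,u,2]),3),round(float((P[v,u,:2]-H)@uy),3)) for u in range(282,304,3) if col[v,u]<60])
v=d['color'][170:215,260:330,::-1]; cv2.imwrite('pics/z.png',cv2.resize(v,None,fx=10,fy=10,interpolation=cv2.INTER_CUBIC))
E
```

```text
186 [(303, 0.166, -0.161)]
188 [(303, 0.156, -0.159)]
190 [(294, 0.082, -0.093), (303, 0.149, -0.161)]
192 [(291, 0.081, -0.095), (294, 0.061, -0.084)]
194 [(288, 0.078, -0.094), (291, 0.051, -0.078), (294, 0.044, -0.078)]
196 [(285, 0.047, -0.072), (288, 0.046, -0.077), (291, 0.046, -0.082), (294, 0.038, -0.081)]
198 [(288, 0.041, -0.08), (291, 0.037, -0.082)]
200 [(288, 0.032, -0.08)]
202 []
204 []
```

View pics/z.png

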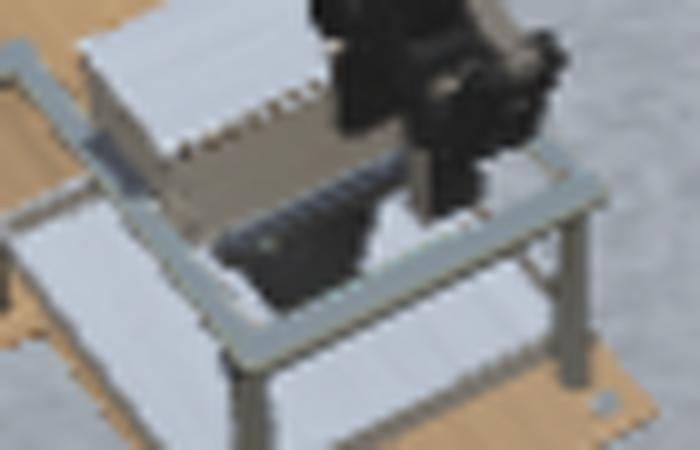

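>>> {"api": "move_arm", "payload": {
  "commands": [
    [0,0,0,1,-6,0,150],
    [0,0,0,1,-11,0,150],
    [0,0,0,1,-11,-15,150],
    [0,0,0,1,-11,-35,150],
    [0,0,0,1,-11,-50,150],
    [0,0,0,1,-11,-59,150],
    [0,0,0,1,-11,-59,200],
    [0,0,0,1,-11,-59,230],
    [0,0,0,1,-11,-59,255],
    [0,0,0,1,-11,-59,255],
    [0,0,0,1,-11,-59,255]
  ],
  "newtons": 20
}}

```text
time: 17.05
eef_pos: [0.4556, 0.1012, 0.0774]
tcp_rot: [-0.508, 0.482, 0.516, 0.493]
contact_force: [-0.2, 5.5, -3.6]
opening: 0.155
```

```bash
python3 - <<'E'
from h import *
bar('wrist13'); sc('scene13')
E
```

```text
17.05 [0.4556 0.1012 0.0774] F [-0.2  5.5 -3.6] op 0.155 tcp st y -0.1433
bar sx -0.037 1356 sy [-0.1512 -0.1446 -0.1379] ztop [0.1076 0.109 ]
bar sx 0.037 515 sy [-0.1515 -0.1448 -0.1381] ztop [0.1075 0.109 ]
dark in tray 60 [0.447 0.165 0.045] [0.036 0.056]
```

View pics/wrist13.png

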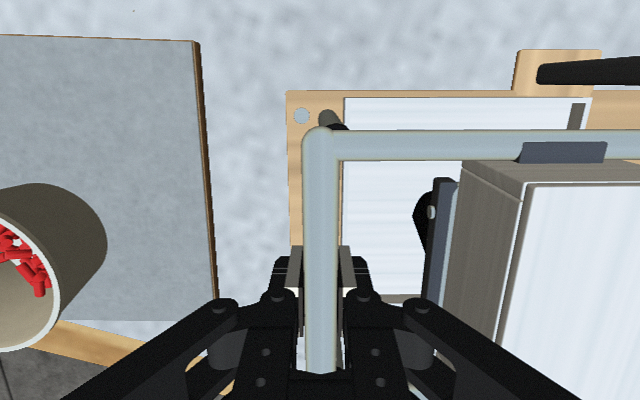

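>>> {"api": "move_arm", "payload": {
  "commands": [
    [0,0,0,0,1,12,255],
    [0,0,0,0,2,27,255],
    [0,0,0,0,6,42,255],
    [0,0,0,-1,12,57,255],
    [0,0,0,-1,19,72,255],
    [0,0,0,-2,28,85,255],
    [0,0,0,-2,39,99,255],
    [0,0,0,-3,52,111,255],
    [0,0,0,-4,66,122,255],
    [0,0,0,-4,81,130,255],
    [0,0,0,-5,95,136,255],
    [0,0,0,-5,95,136,255]
  ]
}}

```text
time: 18.35
eef_pos: [0.4509, 0.1967, 0.2175]
tcp_rot: [-0.51, 0.481, 0.515, 0.492]
contact_force: [-5.2, -5.1, 10.9]
opening: 0.153
```

```bash
python3 - <<'E'
from h import *
bar('wrist14'); sc('scene14')
E
```

```text
18.35 [0.4509 0.1967 0.2175] F [-5.2 -5.1 10.9] op 0.153 tcp st y -0.0477
bar sx -0.037 1273 sy [-0.0557 -0.049  -0.0425] ztop [0.2434 0.2448]
bar sx 0.037 742 sy [-0.0557 -0.0494 -0.0426] ztop [0.2435 0.2448]
dark in tray 290 [0.485 0.175 0.039] [0.021 0.055]
```

View pics/wrist14.png

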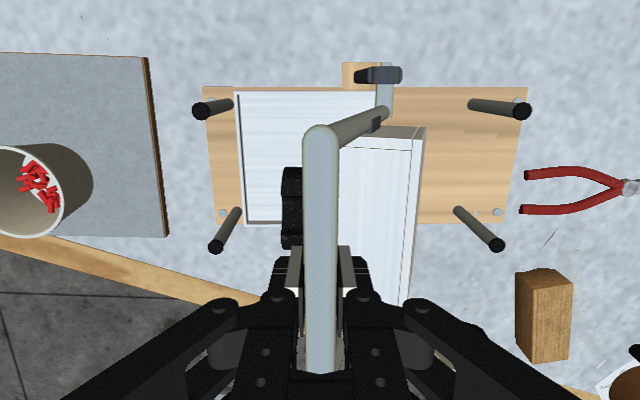

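View pics/scene14c.png

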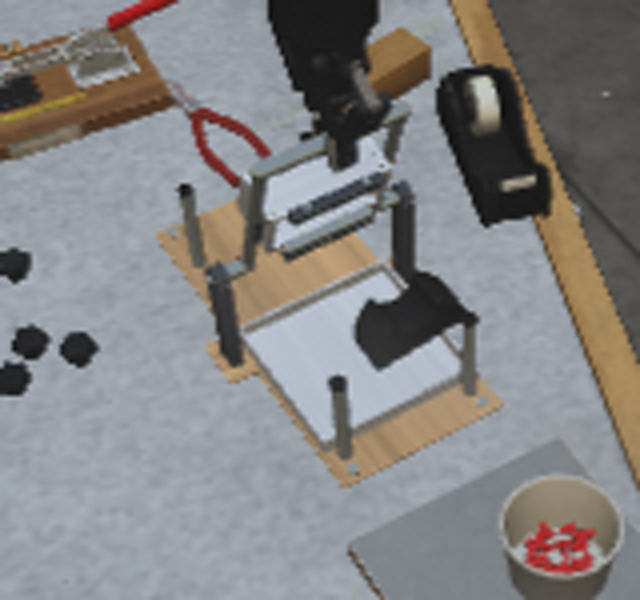

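```bash
python3 - <<'E'
from h import *
d=dict(np.load('pics/scene14.npz')); c=cloud(d).reshape(-1,3);q=c[:,:2]-H; sx,sy=q@ux,q@uy; col=d['color'].reshape(-1,3).max(1)
m=(abs(sx)<.10)&(sy>-.127)&(sy<.01)&(c[:,2]>.008)&(c[:,2]<.1)&(col<60)
for x in np.arange(-.05,.1,.008):
    k=m&(abs(sx-x)<.004)
    if k.sum(): print(round(x,3),k.sum(),'sy',sy[k].min().round(3),sy[k].max().round(3),'z',c[k,2].min().round(3),c[k,2].max().round(3))
v=d['color'][165:215,270:330,::-1]; cv2.imwrite('pics/z.png',cv2.resize(v,None,fx=10,fy=10,interpolation=cv2.INTER_CUBIC))
E
```

```text
0.006 32 sy -0.084 -0.047 z 0.015 0.038
0.014 47 sy -0.085 -0.045 z 0.014 0.049
0.022 41 sy -0.087 -0.046 z 0.018 0.055
0.03 23 sy -0.086 -0.049 z 0.021 0.047
0.038 24 sy -0.085 -0.05 z 0.021 0.042
0.046 28 sy -0.085 -0.048 z 0.02 0.041
0.054 38 sy -0.088 -0.047 z 0.025 0.047
0.062 50 sy -0.086 -0.048 z 0.023 0.066
0.07 32 sy -0.087 -0.048 z 0.022 0.059
0.078 99 sy -0.088 0.009 z 0.01 0.097
0.086 20 sy -0.088 -0.008 z 0.025 0.098
```

View pics/z.png

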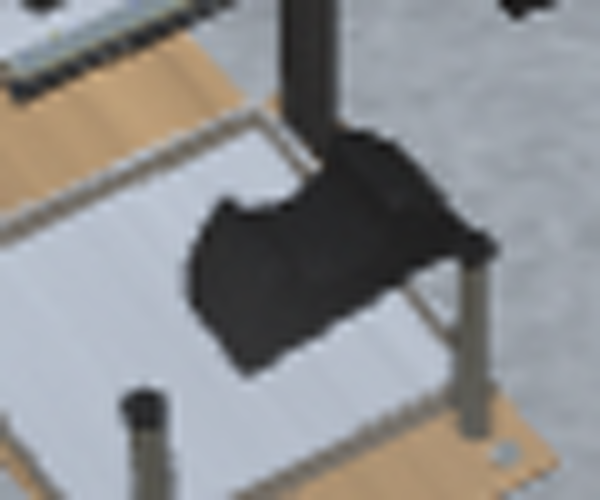

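```bash
python3 - <<'E'
from h import *
def f(n,box,zmax=.1):
    d=dict(np.load(f'pics/{n}.npz')); c=cloud(d)[box[1]:box[3],box[0]:box[2]].reshape(-1,3);q=c[:,:2]-H; sx,sy=q@ux,q@uy; col=d['color'][box[1]:box[3],box[0]:box[2]].reshape(-1,3).max(1)
    m=(c[:,2]>.005)&(c[:,2]<.1)&(col<60)&(abs(sx)<.1); print(n,m.sum())
    for x in np.arange(-.07,.1,.008):
        k=m&(abs(sx-x)<.004)
        if k.sum(): print(round(x,3),k.sum(),'sy',np.percentile(sy[k],[5,95]).round(3),'z',np.percentile(c[k,2],[5,95]).round(3))
f('scene12',(278,186,303,206)); f('wrist13',(405,180,436,300)); f('wrist12',(360,150,410,300)); f('wrist14',(275,160,305,255))
d=dict(np.load('pics/wrist13.npz')); v=d['color'][150:310,380:500,::-1]; cv2.imwrite('pics/z2.png',cv2.resize(v,None,fx=5,fy=3.7*1.35,interpolation=cv2.INTER_CUBIC)[:600])
E
```

```text
scene12 82
-0.038 1 sy [-0.093 -0.093] z [0.083 0.083]
-0.03 2 sy [-0.095 -0.094] z [0.077 0.081]
-0.022 6 sy [-0.091 -0.072] z [0.039 0.07 ]
-0.014 16 sy [-0.096 -0.075] z [0.035 0.083]
-0.006 20 sy [-0.095 -0.075] z [0.032 0.083]
0.002 17 sy [-0.095 -0.078] z [0.035 0.082]
0.01 15 sy [-0.094 -0.078] z [0.037 0.082]
0.018 5 sy [-0.093 -0.079] z [0.04  0.082]
wrist13 1199
-0.038 35 sy [-0.095 -0.094] z [0.079 0.083]
-0.03 65 sy [-0.095 -0.094] z [0.079 0.084]
-0.022 79 sy [-0.095 -0.081] z [0.037 0.086]
-0.014 207 sy [-0.095 -0.081] z [0.027 0.086]
-0.006 249 sy [-0.095 -0.081] z [0.021 0.086]
0.002 288 sy [-0.095 -0.081] z [0.017 0.085]
0.01 208 sy [-0.095 -0.081] z [0.023 0.085]
0.018 68 sy [-0.095 -0.082] z [0.04  0.086]
wrist12 252
-0.038 46 sy [-0.095 -0.089] z [0.079 0.086]
-0.03 27 sy [-0.095 -0.094] z [0.079 0.086]
-0.022 23 sy [-0.095 -0.094] z [0.079 0.086]
-0.014 30 sy [-0.095 -0.094] z [0.079 0.085]
-0.006 33 sy [-0.095 -0.094] z [0.078 0.086]
0.002 34 sy [-0.095 -0.082] z [0.015 0.085]
0.01 25 sy [-0.095 -0.094] z [0.08  0.085]
0.018 27 sy [-0.095 -0.094] z [0.079 0.085]
0.026 7 sy [-0.095 -0.095] z [0.08  0.086]
wrist14 1620
0.002 41 sy [-0.082 -0.068] z [0.016 0.025]
0.01 256 sy [-0.083 -0.066] z [0.025 0.044]
0.018 217 sy [-0.083 -0.066] z [0.044 0.052]
0.026 97 sy [-0.083 -0.066] z [0.046 0.054]
0.034 119 sy [-0.083 -0.066] z [0.04  0.045]
0.042 143 sy [-0.084 -0.066] z [0.038 0.041]
0.05 166 sy [-0.084 -0.065] z [0.039 0.043]
0.058 291 sy [-0.084 -0.066] z [0.043 0.059]
0.066 156 sy [-0.085 -0.065] z [0.055 0.062]
0.074 99 sy [-0.085 -0.066] z [0.053 0.058]
0.082 28 sy [-0.085 -0.077] z [0.047 0.053]
0.09 7 sy [-0.084 -0.078] z [0.042 0.044]
```

View pics/z2.png

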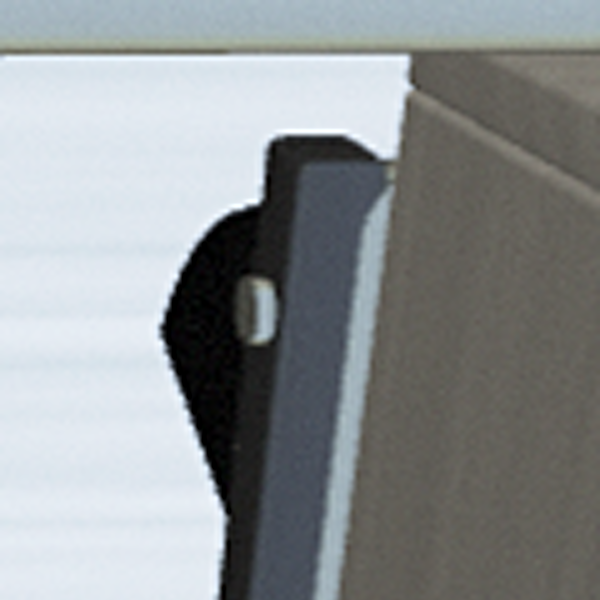

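>>> {"api": "move_arm", "payload": {
  "commands": [
    [0,0,0,1,-14,-6,255],
    [0,0,0,2,-30,-15,255],
    [0,0,0,2,-44,-25,255],
    [0,0,0,3,-57,-38,255],
    [0,0,0,4,-67,-49,255],
    [0,0,0,4,-74,-60,255],
    [0,0,0,4,-74,-60,255],
    [0,0,0,4,-74,-60,255],
    [0,0,0,4,-74,-60,255]
  ]
}}

```text
time: 19.35
eef_pos: [0.4548, 0.1216, 0.1574]
tcp_rot: [-0.51, 0.482, 0.515, 0.491]
contact_force: [-2.7, -3.3, -1.0]
opening: 0.152
```

```bash
python3 - <<'E'
from h import *
bar('wrist15'); sc('scene15')
E
```

```text
19.35 [0.4548 0.1216 0.1574] F [-2.7 -3.3 -1. ] op 0.152 tcp st y -0.1229
bar sx -0.037 1240 sy [-0.1309 -0.1241 -0.1175] ztop [0.1813 0.1828]
bar sx 0.037 744 sy [-0.1308 -0.1245 -0.1177] ztop [0.1813 0.1828]
dark in tray 287 [0.485 0.175 0.039] [0.02  0.054]
```

View pics/scene15c.png

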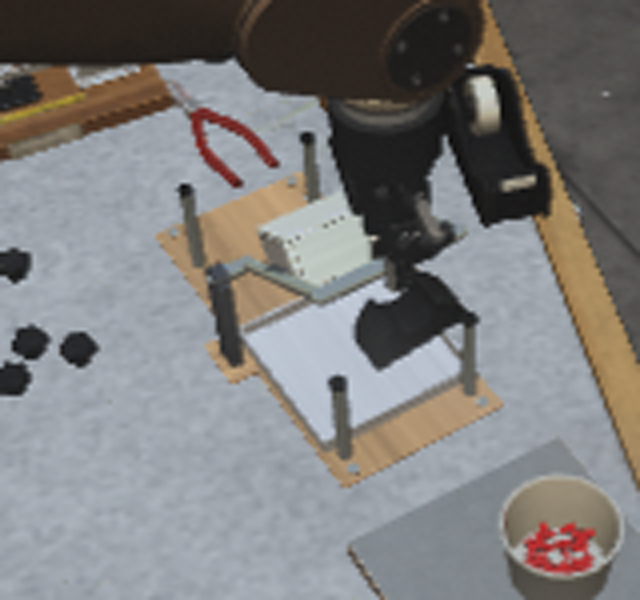

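View pics/wrist15.png

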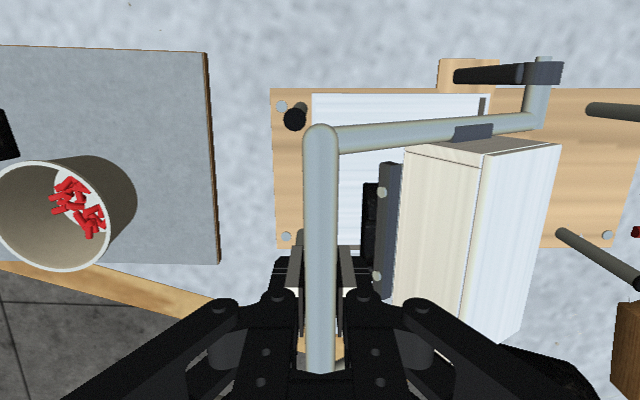

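>>> {"api": "move_arm", "payload": {
  "commands": [
    [0,0,0,0,5,8,255],
    [0,0,0,-1,12,18,255],
    [0,0,0,-1,22,29,255],
    [0,0,0,-2,35,40,255],
    [0,0,0,-3,50,50,255],
    [0,0,0,-4,65,58,255],
    [0,0,0,-4,80,64,255],
    [0,0,0,-4,80,64,255],
    [0,0,0,-4,80,64,215],
    [0,0,0,-4,80,62,195],
    [0,0,0,-4,80,60,195],
    [0,0,0,-4,80,60,195]
  ]
}}

```text
time: 20.65
eef_pos: [0.4506, 0.202, 0.2171]
tcp_rot: [-0.51, 0.482, 0.516, 0.492]
contact_force: [0.6, -0.4, -0.2]
opening: 0.24
```

```bash
python3 - <<'E'
from h import *
bar('wrist16')
E
```

```text
20.65 [0.4506 0.202  0.2171] F [ 0.6 -0.4 -0.2] op 0.24 tcp st y -0.0424
bar sx -0.037 1297 sy [-0.0532 -0.0466 -0.0402] ztop [0.2441 0.2457]
bar sx 0.037 676 sy [-0.0534 -0.0466 -0.0404] ztop [0.2441 0.2456]
```

>>> {"api": "move_arm", "payload": {
  "commands": [
    [0,0,0,-1,12,2,195],
    [0,0,0,-1,25,4,195],
    [0,0,0,-2,37,5,195],
    [0,0,0,-3,49,5,195],
    [0,0,0,-3,61,4,195],
    [0,0,0,-4,73,2,195],
    [0,0,0,-5,86,-1,195],
    [0,0,0,-5,86,-1,195],
    [0,0,0,-5,86,-1,220],
    [0,0,0,-5,86,-1,240],
    [0,0,0,-5,86,-1,255],
    [0,0,0,-5,86,-1,255]
  ]
}}

```text
time: 21.9
eef_pos: [0.4454, 0.2878, 0.2162]
tcp_rot: [-0.51, 0.482, 0.516, 0.492]
contact_force: [-2.8, 1.6, 2.0]
opening: 0.155
```

```bash
python3 - <<'E'
from h import *
bar('wrist17')
E
```

```text
21.9 [0.4454 0.2878 0.2162] F [-2.8  1.6  2. ] op 0.155 tcp st y 0.0435
bar sx -0.037 1337 sy [0.0357 0.0423 0.049 ] ztop [0.2459 0.2473]
bar sx 0.037 549 sy [0.0353 0.0418 0.0489] ztop [0.2458 0.2474]
```

View pics/wrist17.png

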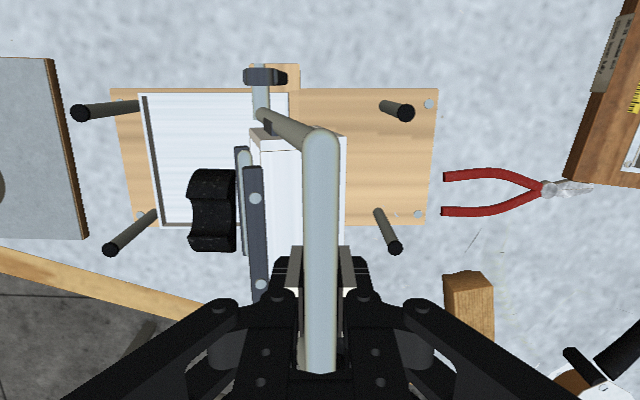

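>>> {"api": "move_arm", "payload": {
  "commands": [
    [0,0,0,-1,15,-5,255],
    [0,0,0,-2,28,-12,255],
    [0,0,0,-2,41,-20,255],
    [0,0,0,-3,52,-29,255],
    [0,0,0,-3,62,-38,255],
    [0,0,0,-4,71,-48,255],
    [0,0,0,-4,78,-58,255],
    [0,0,0,-5,85,-69,255],
    [0,0,0,-5,91,-80,255],
    [0,0,0,-5,94,-89,255],
    [0,0,0,-5,97,-99,255],
    [0,0,0,-5,100,-108,255]
  ]
}}

```text
time: 23.15
eef_pos: [0.4402, 0.3877, 0.1073]
tcp_rot: [-0.51, 0.483, 0.516, 0.491]
contact_force: [2.6, -0.7, -0.2]
opening: 0.156
```

```bash
python3 - <<'E'
from h import *
bar('wrist18')
E
```

```text
23.15 [0.4402 0.3877 0.1073] F [ 2.6 -0.7 -0.2] op 0.156 tcp st y 0.1436
bar sx -0.037 1340 sy [0.1357 0.1423 0.1488] ztop [0.1369 0.1385]
bar sx 0.037 562 sy [0.1353 0.1419 0.1489] ztop [0.1369 0.1384]
```

Bar at z≈0.130; 30 mm to go, slowly.

>>> {"api": "move_arm", "payload": {
  "commands": [
    [0,0,0,0,1,-7,255],
    [0,0,0,0,1,-13,255],
    [0,0,0,0,2,-18,255],
    [0,0,0,0,2,-22,255],
    [0,0,0,0,2,-26,255],
    [0,0,0,0,2,-29,255],
    [0,0,0,0,2,-31,255],
    [0,0,0,0,2,-31,255],
    [0,0,0,0,2,-31,255]
  ]
}}

```text
time: 24.1
eef_pos: [0.4401, 0.3908, 0.0758]
tcp_rot: [-0.509, 0.482, 0.516, 0.492]
contact_force: [-1.5, 5.0, 4.4]
opening: 0.154
```

```bash
python3 - <<'E'
from h import *
bar('wrist19')
E
```

```text
24.1 [0.4401 0.3908 0.0758] F [-1.5  5.   4.4] op 0.154 tcp st y 0.1467
bar sx -0.037 1374 sy [0.1388 0.1454 0.152 ] ztop [0.107  0.1085]
bar sx 0.037 480 sy [0.1384 0.1453 0.1519] ztop [0.107  0.1085]
```

>>> {"api": "move_arm", "payload": {
  "commands": [
    [0,0,0,0,0,0,220],
    [0,0,0,0,-2,0,190],
    [0,0,0,0,-2,0,150],
    [0,0,0,0,-2,0,150],
    [0,0,0,0,-2,15,150],
    [0,0,0,0,-2,45,150],
    [0,0,0,0,-2,85,150],
    [0,0,0,0,-2,125,150],
    [0,0,0,-10,20,165,150],
    [0,0,0,-30,60,180,150],
    [0,0,0,-60,100,180,150],
    [0,0,0,-90,140,180,150]
  ]
}}

```text
time: 25.35
eef_pos: [0.35, 0.5313, 0.2574]
tcp_rot: [-0.509, 0.482, 0.515, 0.493]
contact_force: [0.4, -0.4, -0.1]
opening: 0.414
```

```bash
python3 - <<'E'
from h import *
sc('scene20'); d=snap('scene','scene21'); t=snap('top','top21'); s=readout.get_state(); print(s['time'],s['eef_pos'],s['contact_force'])
P=cloud(t).reshape(-1,3); q=P[:,:2]-H; sx,sy=q@ux,q@uy
m=(abs(sx)<.05)&(abs(sy-.145)<.015)&(P[:,2]>.08)&(P[:,2]<.15); print('bar top cam',m.sum(),np.median(sy[m]),np.median(P[m,2]))
a0=cv2.imread('pics/scene0.png').astype(int); a1=cv2.imread('pics/scene21.png')
cv2.imwrite('pics/s21c.png',cv2.resize(a1[110:320,180:400],None,fx=2.8,fy=2.8,interpolation=cv2.INTER_CUBIC))
E
```

```text
dark in tray 290 [0.485 0.175 0.039] [0.022 0.055]
25.5 [0.34816687 0.53183759 0.25568554] [-0.83094847  0.35713417  0.04991528]
bar top cam 129 0.14568339476389303 0.10553694083348208
```

View pics/s21c.png

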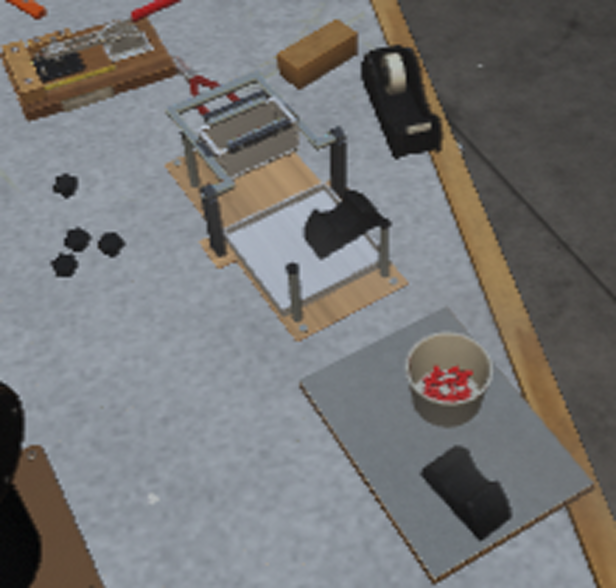

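View pics/top21.png

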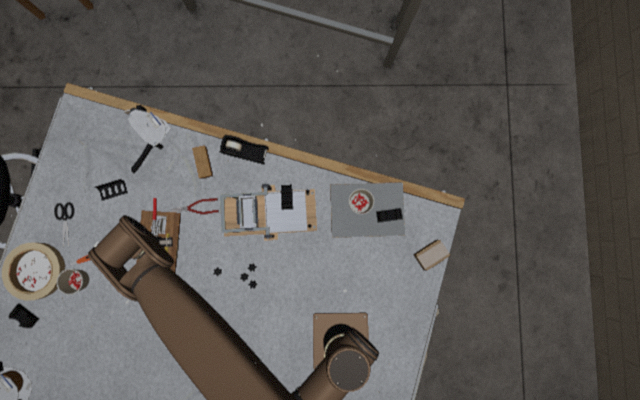

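>>> {"api": "move_arm", "payload": {
  "commands": [
    [0,0,0,0,0,0,150],
    [0,0,0,0,0,0,150]
  ]
}}

```text
time: 25.7
eef_pos: [0.3489, 0.5307, 0.2554]
tcp_rot: [-0.51, 0.482, 0.516, 0.491]
contact_force: [-0.7, -0.4, -0.3]
opening: 0.413
```

```bash
python3 - <<'E'
from h import *
t=snap('top','top22'); P=cloud(t).reshape(-1,3); q=P[:,:2]-H; sx,sy=q@ux,q@uy; col=t['color'].reshape(-1,3).max(1)
m=(sx>-.02)&(sx<.1)&(sy>-.1)&(sy<-.03)&(col<60)&(P[:,2]>.015); print('stuck',sx[m].min(),sx[m].max(),sy[m].min(),sy[m].max(),np.percentile(P[m,2],[5,50,95]))
m=(P[:,2]>.02)&(P[:,2]<.07)&(P[:,0]>.36)&(P[:,0]<.5)&(P[:,1]<-.12)&(P[:,1]>-.24)&(col<60); print('done',P[m].mean(0),P[m,2].max())
print(ctrl.sign_off())
E
```

```text
stuck 0.009033127018893054 0.09159116387735192 -0.08236348934598697 -0.04645415194574898 [0.03594445 0.04513202 0.06100173]
done [ 0.43156996 -0.17084926  0.04314272] 0.059697796813148685
the job is handed in; nothing more can be done
None
```

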